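# Dispense one cleaning tablet and slide it into the pick-up trough

### The arm

A 6-joint arm with a two-finger parallel gripper is mounted at the origin on the work surface. World frame = base frame: x ahead of the robot, y to its left, z up, the work surface at z = 0. Lengths are in mm, angles in rad, forces in N, time in s.
With the tool pointing down it reaches from about 300 to 1000 mm from the base axis. Payload 5.1 kg.
Tool frame: the origin (TCP) lies at the very end of the fingers, on their centre line; the grasp point (between the pads) lies 19 mm behind it; z points along the fingers, y is the direction in which the jaws open and shut (so a half turn about z gives the same grasp; the last joint's range is limited). The gripper opens to 95 mm and grips with 3 to 60 N. Pads are 20 mm wide; open, the fingers measure 119 mm over their backs; the gripper's body (75 mm by 180 mm) begins 59 mm behind the grasp point.
Start: joints at [1.075, 0.124, 1.65, -0, 1.367, -0.083], TCP at [260.783, 595.38, 214.656] pointing down, gripper open.
Joint ranges: [-2.61, 2.61], [-1.02, 2.33], [0.03, 2.71], [-1.35, 4.49], [0.32, 2.68], [-2.91, 2.91]. Speed limits (rad/s): [2.57, 2.57, 3.14, 3.14, 3.14, 3.14].

### API

Orientations are given as a unit quaternion [x, y, z, w].
In Python, from rig import manip, jaws, kinematics, readout, optics, hand_in gives the robot as it stands. Calls block until the motion is done:
- manip.reach(position, orientation): joint-space move of the TCP to a pose.
- manip.line_to(position, rotation=None, feed=150): straight line of the TCP; rotation=None keeps the orientation; feed is the mean speed in mm/s.
- manip.movej(angles): joint-space move.
- jaws.move_gripper(opening, f_grip=None): finger opening in mm; f_grip is the grip in N (None keeps the last); returns when the fingers have stopped.
- manip.dwell(seconds).
- kinematics.ik(position, orientation): joint angles nearest the present ones, or None.
- readout.state(): the state.
- optics.grab_frame(name): name is "scene" or "top" or "wrist"; returns a dict with "color" (480x640x3 uint8, blue, green, red), "intrinsics" (3x3 intrinsics, pixels), "distortion" ([k1, k2, p1, p2, k3] as OpenCV has them; the pictures are not rectified), "camera_from_world" (4x4, takes a point from world to camera coordinates); the wrist camera has in their place "tool_from_camera" (4x4, takes a point from camera to tool coordinates, whose origin is the TCP and whose axes are the flange's). Camera axes: x right, y down, z forward; pixel columns grow to the right and rows downward; lengths in mm; the calibration is good to about 2 mm. A picture is of the moment at which its call begins: read the wrist's pose just before it. There is no depth.
A pose or a line that the arm cannot do raises manip.MotionError and nothing moves.
- hand_in(): hands the job in, once; it reports no verdict.
The state is a dict: "clock": time; "qpos": joint angles; "joint_velocities": joint speeds; "tau": joint torques, N m; "position": TCP position; "ee_rot": TCP orientation; "ft_force": force on the tool from outside, world axes, zero at the start; "torque": the same for the moment, N m; "grip_width": finger opening in mm.
Only numpy, scipy, OpenCV 4.12 (cv2) and the standard library are available. Lean on these libraries where they do the work, as an engineer would, in place of code of your own. Each camera call takes 0.05 s, during which the arm holds its last target. There are 200 camera calls.

### The job

The dosing pump's line is due for a rinse: press the plunger of the blue-tablet dispenser all the way down once and let it come back up, so that a single blue tablet comes out onto the steel deck. Then nudge that tablet sideways with a fingertip, sliding it along the deck without lifting it, until it drops into the black trough at the side of the same dispenser and lies flat there. Leave the white-tablet dispenser and the beaker, bottle and vial alone.

Things in the scene. Friction and masses are not known exactly. Their poses are not given: they have to be found in the camera images.
- blue_dispenser: Fixed bench dispenser with blue tablets and a blue plunger cap. Origin on the bench under the magazine's centre; x towards the plunger (the outlet faces -x, roughly the robot), y to the left looking along +x, z up. In this frame, mm: steel deck, top z 12, x -92 to 94, y -30 to 28; white housing x 20 to 90, y -24 to 24, top z 55; plunger at x 56, y 0.
- white_dispenser: The same model with the same dimensions and frame, with white tablets and a white plunger cap; fixed, to be left alone. Blue may stand left and white right, or the other way round.
- blue_plunger (a joint): m: 0 up, 0.028 fully down. It moves straight down against a spring (3 N to start, 7 to 9 N at the bottom, then a hard stop) and rises by itself when let go. A full press drives the pusher 50 mm and ejects the lowest tablet towards -x; every further full press ejects another.
- white_plunger (a joint): m: 0 up, 0.028 fully down. The white dispenser's plunger, of the same build; not to be pressed.
- blue_plunger_top (a point): Centre of the top face of the blue plunger's round cap, 34 mm across; 95 mm above the bench when up, 67 mm when fully down.
- blue_magazine (a point): Centre of the open top of the blue dispenser's clear square magazine: x 0, y 0, z 76 mm in its frame; 42 x 42 mm outside. The outlet slot is at deck level in its -x face.
- blue_outlet (a point): Spot on the deck (x -48, y 0, z 12 mm in the dispenser's frame) where a full stroke leaves the tablet, underside centre. Around it the deck runs from x -92 (front rim 6 mm high) to the magazine, and from y -66 (open edge, for x below -4) to y 28, where without any rim it drops 8 mm into the trough.
- blue_trough (a point): Middle of the floor of the blue dispenser's black trough: x -48, y 51, z 4 mm in its frame. Floor x -92 to -4, y 28 to 74, 8 mm below the deck; open towards the deck, walls on the other three sides reach z 18. A tablet drops in and lies flat once it is wholly past the deck's edge at y 28.
- blue_tablet1: The lowest blue tablet in the magazine, the one the press ejects: a flat blue disc 30 mm across, 10 mm thick, about 14 g. Origin at the centre of its underside, z along its axis (up).
- blue_tablet2: The next blue tablet, the same size, lying on the first; it must stay in the magazine (after the press it sinks to the bottom).
- beaker: Loose glass beaker, 60 mm across, 80 mm high, left of the dispensers. Origin under its centre.
- media_bottle: Loose glass bottle with a red cap, 68 mm across, 140 mm high, right of the dispensers. Origin under its centre.
- vial: Loose amber sample vial with a black cap, 28 mm across, 55 mm high, between the rear ends of the two dispensers. Origin under its centre.
Not all that is in view belongs to the job. What is shaped like the blue_dispenser but yellow is not meant.

How it is judged (in metres and radians):
On the way:
1. a single blue tablet has come out of the magazine and lies flat on the steel deck in front of the outlet (x of blue_tablet1 in the frame of blue_dispenser below -0.038 m and y of blue_tablet1 in the frame of blue_dispenser below 0.016 m and z of blue_tablet1 in the frame of blue_dispenser between 0.0095 and 0.0145 m and angle between blue_tablet1's own z axis and vertical below 0.15 rad), for 0.2 s.
At the end, for the whole second after the job is handed in: The ejected blue tablet lies flat (within about 7 degrees) and still on the trough floor (underside less than 3 mm above it), the blue plunger is back up (within 4 mm), and the next blue tablet is still in the magazine (y of blue_tablet1 in the frame of blue_dispenser between 0.04 and 0.064 m and x of blue_tablet1 in the frame of blue_dispenser between -0.08 and -0.014 m and z of blue_tablet1 in the frame of blue_dispenser below 0.007 m and angle between blue_tablet1's own z axis and vertical below 0.12 rad and linear speed of blue_tablet1 below 0.01 m/s and value of joint blue_plunger below 0.004 m and x of blue_tablet2 in the frame of blue_dispenser above -0.008 m); the robot touches nothing.
It fails at once if a second blue tablet comes out of the magazine (x of blue_tablet2 in the frame of blue_dispenser below -0.014 m).
It fails at once if the ejected tablet is lifted off the deck (more than 8 mm) (z of blue_tablet1 in the frame of blue_dispenser above 0.02 m).
It fails at once if the white dispenser's plunger is pressed (more than 5 mm) (value of joint white_plunger above 0.005 m).
It fails at once if the beaker, bottle or vial is moved by more than 15 mm or tipped (distance of any of beaker, media_bottle, vial from where it was at the start of the episode above 0.015 m or angle between any of beaker, media_bottle, vial's own z axis and vertical above 0.2 rad).
It also fails if it takes over 42 s, if anything falls off the work surface, if the arm or the gripper's body presses on something with over 40 N, if the wrist force passes 120 N, or if a joint passes its speed limit or range.

## Working session

There is one attempt and no reset: what is moved stays moved. The work goes in short steps, each a Python script; the robot and the scene stay as the last script left them, time stands still between calls to the robot, and variables do not carry over. Pictures are saved under pics/ and viewed, about 8 in all and at most 12, crops included, and the job is handed in when it is done.

```bash
mkdir -p pics; python3 - <<'E'
from rig import *
import cv2,json,numpy as np
for n in("scene","top"):
    f=optics.grab_frame(n); cv2.imwrite(f"pics/{n}0.png",f["color"])
    np.savez(f"{n}0.npz",**f)
    print(n,f["intrinsics"].tolist() if hasattr(f["intrinsics"],'tolist') else f["intrinsics"],f["distortion"],np.round(f["camera_from_world"],3).tolist())
s=readout.state();print(s["clock"],s["position"],s["ee_rot"],s["grip_width"])
E
```

```text
scene [[582.4671507162407, 0.0, 324.13784927684617], [0.0, 582.4671507162407, 236.71049372780948], [0.0, 0.0, 1.0]] [0.06277458 0.         0.         0.         0.        ] [[0.766, 0.643, 0.017, -458.641], [0.474, -0.548, -0.689, -185.651], [-0.434, 0.536, -0.725, 1592.988], [0.0, 0.0, 0.0, 1.0]]
top [[566.7997802940978, 0.0, 314.7421533940298], [0.0, 566.7997802940978, 239.71205518110966], [0.0, 0.0, 1.0]] [0.01039996 0.         0.         0.         0.        ] [[0.007, -1.0, -0.006, 22.156], [-0.996, -0.007, -0.09, 547.335], [0.09, 0.007, -0.996, 1527.815], [0.0, 0.0, 0.0, 1.0]]
0.1 [260.53699839 594.88109556 213.52253993] [ 2.04950817e-01  9.78771833e-01 -8.89066935e-04 -2.66903318e-04] 95.20960606750924
```

View pics/top0.png

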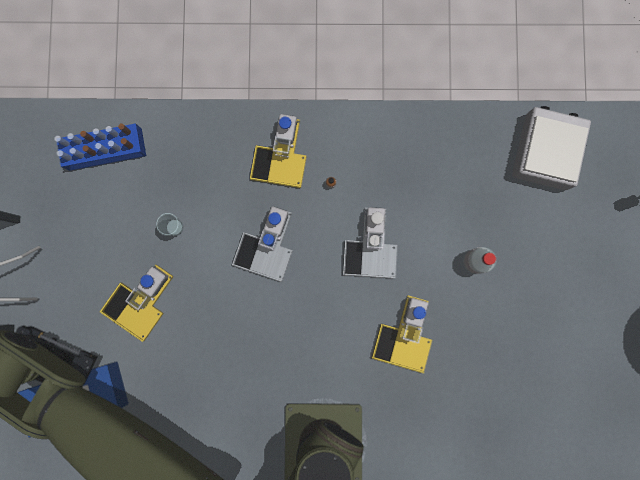

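View pics/scene0.png

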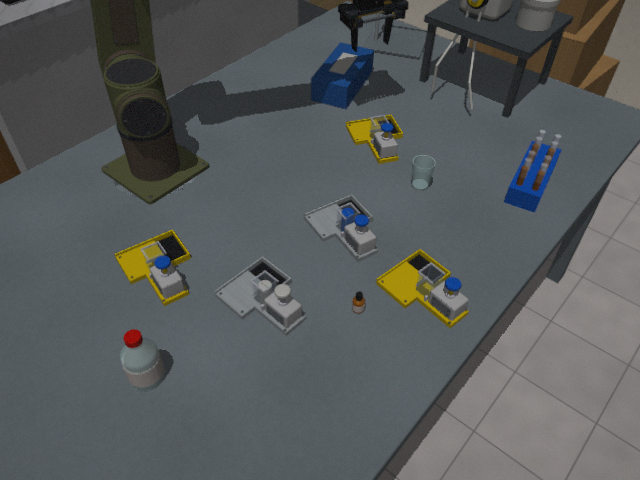

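Top view: the blue dispenser's cap is at about (274,218), its tablets at (268,239), and its black trough at about (246,250). The white dispenser is at (375,245), the vial at (330,183) and the beaker at (168,226). Yellow dispensers are decoys. In the scene view the blue cap is at (362,222).

```bash
cat > h.py <<'E'
import numpy as np,cv2
from scipy.spatial.transform import Rotation as R
def cam(f,state=None):
    """K, dist, world_from_camera"""
    if "camera_from_world" in f: T=np.linalg.inv(np.array(f["camera_from_world"]))
    else:
        W=np.eye(4);W[:3,:3]=R.from_quat(state["ee_rot"]).as_matrix();W[:3,3]=state["position"]
        T=W@np.array(f["tool_from_camera"])
    return np.array(f["intrinsics"]),np.array(f["distortion"]),T
def ray(c,px):
    K,D,T=c
    n=cv2.undistortPoints(np.array(px,float).reshape(-1,1,2),K,D).reshape(-1,2)
    d=np.c_[n,np.ones(len(n))]@T[:3,:3].T
    return T[:3,3],d
def plane(c,px,z):
    o,d=ray(c,px); return o+d*((z-o[2])/d[:,2])[:,None]
def tri(c1,p1,c2,p2):
    A=[];b=[]
    for c,p in((c1,p1),(c2,p2)):
        o,d=ray(c,[p]);d=d[0]/np.linalg.norm(d[0]);P=np.eye(3)-np.outer(d,d);A.append(P);b.append(P@o)
    x=np.linalg.lstsq(np.vstack(A),np.hstack(b),rcond=None)[0]
    return x,[np.linalg.norm(P@x-q) for P,q in zip(A,b)]
def blobs(img,lo,hi,roi,amin=15):
    x0,y0,x1,y1=roi
    m=cv2.inRange(cv2.cvtColor(img[y0:y1,x0:x1],cv2.COLOR_BGR2HSV),np.array(lo),np.array(hi))
    cs,_=cv2.findContours(m,cv2.RETR_EXTERNAL,cv2.CHAIN_APPROX_NONE)
    return sorted([c+np.array([x0,y0]) for c in cs if cv2.contourArea(c)>=amin],key=cv2.contourArea,reverse=True)
def cen(c):
    m=cv2.moments(c);return np.array([m["m10"],m["m01"]])/m["m00"]
E
python3 - <<'E'
from h import *
t=dict(np.load("top0.npz"));s=dict(np.load("scene0.npz"))
ct,cs=cam(t),cam(s)
bt=blobs(t["color"],(105,120,60),(125,255,255),(230,200,300,285),10)
bs=blobs(s["color"],(105,120,60),(125,255,255),(300,190,380,260),10)
for n,b in(("top",bt),("scene",bs)):
    for c in b: print(n,cen(c),cv2.contourArea(c),cv2.boundingRect(c))
# side of cap is visible in scene view; z guess 90
print(plane(ct,cen(bt[0]),95),plane(cs,cen(bs[0]),90), tri(ct,cen(bt[0]),cs,cen(bs[0])))
k=blobs(t["color"],(0,0,0),(180,255,45),(225,225,275,285),50)
for c in k:
    box=cv2.boxPoints(cv2.minAreaRect(c)); print("trough",cen(c),plane(ct,box,10).round(1).tolist(),plane(ct,cen(c),4))
E
```

```text
top [274.27104377 218.28619529] 99.0 (269, 213, 12, 12)
top [268.26887661 239.34990792] 90.5 (263, 234, 12, 12)
scene [347.29225352 215.74295775] 142.0 (342, 207, 12, 24)
scene [361.09055118 219.86614173] 127.0 (354, 214, 15, 13)
[[596.58097994 132.09324604  95.        ]] [[562.803942   123.97260938  90.        ]] (array([583.72750522, 120.36463942, 109.10831991]), [np.float64(15.154231936757606), np.float64(15.154231936757743)])
```

```bash
cat >> h.py <<'E'
def quat(yaw):
    a=(yaw+np.pi)/2   # tool x at yaw+180deg, tool z down
    return [np.cos(a),np.sin(a),0,0]
E
python3 - <<'E'
from h import *; from rig import *
q=quat(np.radians(-16))
print(kinematics.ik([520,150,320],q))
jaws.move_gripper(0,20)
manip.reach([520,150,320],q)
manip.dwell(.2)
s=readout.state(); f=optics.grab_frame("wrist"); cv2.imwrite("pics/w1.png",f["color"])
np.savez("w1.npz",**f,position=s["position"],ee_rot=s["ee_rot"])
print(s["clock"],s["position"],s["ee_rot"],s["grip_width"],s["ft_force"]);print(np.round(f["tool_from_camera"],3).tolist())
E
```

```text
[ 1.81636360e-01 -1.62812859e-01  1.75818174e+00 -4.44089210e-16
  1.54622377e+00 -1.10990729e+00]
3.7167 [519.830699   150.63441234 319.71640248] [ 1.38621983e-01  9.90345337e-01 -4.31990582e-05 -2.38027500e-04] 0.3160209386286743 [-0.41644681  1.15846587  0.4530891 ]
[[0.0, -0.957, -0.29, 81.852], [1.0, 0.0, 0.0, 0.091], [0.0, -0.29, 0.957, -169.265], [0.0, 0.0, 0.0, 1.0]]
```

View pics/w1.png

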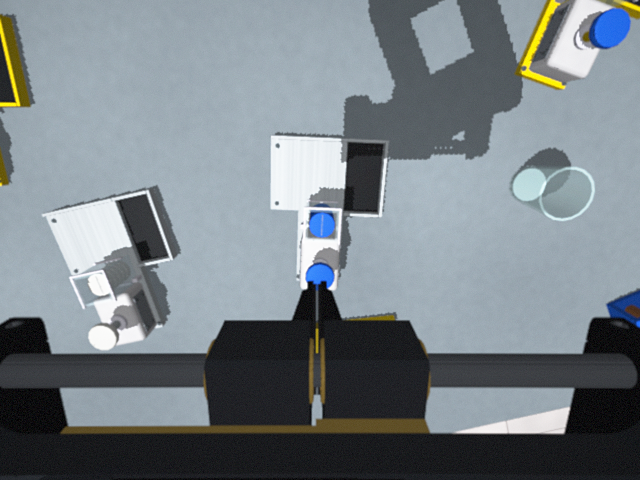

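Wrist view: the blue dispenser is centred at about (320,200). Its cap is at (319,274), the tablets in the magazine at (322,222), the black trough spans (345..388, 140..216), and the deck's open edge is at column ~271. The way is clear.

```bash
python3 - <<'E'
from h import *
f=dict(np.load("w1.npz")); c=cam(f,f); img=f["color"]
bl=blobs(img,(100,120,60),(125,255,255),(290,190,360,292),30)
P=[]
for b in bl:
    print("blue",cen(b),cv2.contourArea(b),cv2.boundingRect(b)[2:],plane(c,cen(b),95)[0],plane(c,cen(b),60)[0])
t=dict(np.load("top0.npz"));s=dict(np.load("scene0.npz"))
cap=max(bl,key=lambda b:cen(b)[1]); print("tri top/wrist",tri(c,cen(cap),cam(t),[274.27,218.29]))
k=blobs(img,(0,0,0),(180,255,45),(335,130,395,222),200)[0]
box=cv2.boxPoints(cv2.minAreaRect(k)); print("trough box px",box.tolist()); print(plane(c,box,12).round(1).tolist(), plane(c,[cen(k)],4))
# deck edge y=28: left boundary of black per row, z=12
m=cv2.inRange(cv2.cvtColor(img,cv2.COLOR_BGR2HSV),(0,0,0),(180,255,45))
L=np.array([[335+np.flatnonzero(m[r,335:395])[0]-.5,r] for r in range(148,182)])
W=plane(c,L,12)
vx,vy,x0,y0=cv2.fitLine(W[:,:2].astype(np.float32),cv2.DIST_HUBER,0,.01,.01).ravel()
if vx<0: vx,vy=-vx,-vy
yaw=np.arctan2(vy,vx);print("yaw",np.degrees(yaw))
capw=plane(c,[cen(cap)],95)[0][:2]
ex=np.array([np.cos(yaw),np.sin(yaw)]);ey=np.array([-ex[1],ex[0]])
print("cap->edge y (want 28)",(np.array([x0,y0])-capw)@ey)
o=capw-56*ex; print("origin from cap",o)
for b in bl: print("blob in frame at z60",[(plane(c,[cen(b)],z)[0][:2]-o)@np.array([ex,ey]).T for z in(42,52,62)])
print("box in frame",((plane(c,box,12)[:,:2]-o)@np.array([ex,ey]).T).round(1).tolist())
E
```

```text
blue [321.41284987 223.77480916] 524.0 (26, 26) [536.05910997 151.53133712  95.        ] [544.48252397 149.60665123  60.        ]
blue [319.8175583  274.67078189] 486.0 (28, 28) [592.40994284 133.81597482  95.        ] [605.83889952 130.31766531  60.        ]
tri top/wrist (array([598.08106555, 132.803795  ,  81.00413607]), [np.float64(0.48490200145542184), np.float64(0.48490200145555823)])
trough box px [[347.0, 143.0], [382.0, 143.0], [382.0, 162.0], [347.0, 162.0]]
[[466.3, 204.9, 12.0], [478.1, 246.3, 12.0], [500.5, 241.1, 12.0], [488.5, 199.1, 12.0]] [[480.4882067  223.72528029   4.        ]]Traceback (most recent call last):
  File "<stdin>", line 13, in <module>
IndexError: index 0 is out of bounds for axis 0 with size 0
```

```bash
python3 - <<'E'
from h import *
f=dict(np.load("w1.npz")); c=cam(f,f); img=f["color"]
t=dict(np.load("top0.npz"));ct=cam(t)
bl=blobs(img,(100,120,60),(125,255,255),(290,190,360,292),30)
cap=max(bl,key=lambda b:cen(b)[1]);(cc,r)=cv2.minEnclosingCircle(cap);print("cap circ",cc,r,plane(c,[cc],95)[0])
hv=cv2.cvtColor(img,cv2.COLOR_BGR2HSV); print(hv[150:215:8,366,2],hv[170,335:395:3,2])
m=cv2.inRange(hv[...,2],0,75)
L=np.array([[335+np.flatnonzero(m[r,335:395])[0]-.5,r] for r in range(146,186) ])
L=L[np.abs(L[:,0]-np.median(L[:,0]))<4]; print(len(L),L[0],L[-1])
W=plane(c,L,12)
vx,vy,x0,y0=cv2.fitLine(W[:,:2].astype(np.float32),cv2.DIST_HUBER,0,.01,.01).ravel()
if vx<0: vx,vy=-vx,-vy
yaw=np.arctan2(vy,vx);print("yaw",np.degrees(yaw))
ex=np.array([np.cos(yaw),np.sin(yaw)]);ey=np.array([-ex[1],ex[0]])
F=np.array([ex,ey]).T
for n,capw in(("wrist",plane(c,[cc],95)[0][:2]),("top",plane(ct,[[274.3,218.3]],95)[0][:2])):
    o=capw-56*ex; print(n,"origin",o,"edge y(28)",(np.array([x0,y0])-capw)@ey)
    # white/steel outline corners seen: deck front-right, deck rear-right, trough outer corners
    for px,z in(((271.5,136),18),((271.5,209.5),12),((388,141),18),((382,216),18)):
        print(px,((plane(c,[px],z)[0][:2]-o)@F).round(1))
big=cv2.resize(img[125:300,250:410],None,fx=5,fy=5,interpolation=cv2.INTER_CUBIC)[:, :800]
tb=cv2.resize(t["color"][200:290,225:300],None,fx=6,fy=6,interpolation=cv2.INTER_CUBIC)
cv2.imwrite("pics/w1c.png",cv2.resize(big,(549,600)))
E
```

```text
cap circ (319.6351318359375, 276.3648681640625) 14.11148738861084 [594.32723482 133.06011592  95.        ]
[ 22  50  49  50  47  51  50  50 233] [245 241 243 248  45  55  49  47  46  53  48  51  47  48  50  60 238 148
 191 191]
40 [347.5 146. ] [345.5 185. ]
yaw -17.441631
wrist origin [540.90196093 149.84522449] edge y(28) 30.73749127071441
(271.5, 136) [-93.6 -61.9]
(271.5, 209.5) [ -2.  -63.4]
(388, 141) [-91.5  79.3]
(382, 216) [ 1.5 79.2]
top origin [543.11969295 148.80182994] edge y(28) 31.06818354473235
(271.5, 136) [-96.  -61.6]
(271.5, 209.5) [ -4.4 -63.1]
(388, 141) [-93.9  79.6]
(382, 216) [-0.9 79.5]
```

View pics/w1c.png

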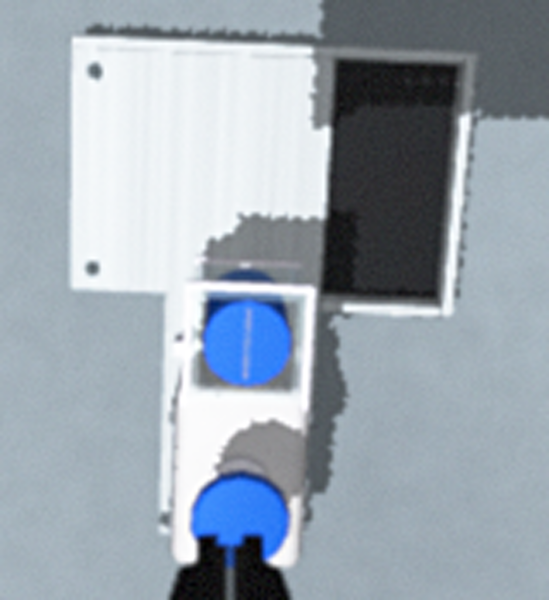

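Crop: cap partly hidden by the fingertips at its lower edge. The magazine's rim spans crop columns 188–318, and the trough's left edge is at ~330. The deck measures about 3 mm in y from the cap-based frame, so I'll cross-check with the magazine and the top camera.

```bash
python3 - <<'E'
from h import *
f=dict(np.load("w1.npz")); c=cam(f,f); t=dict(np.load("top0.npz"));ct=cam(t)
s=160/549
mag=np.array([[188,283],[318,283],[308,392],[190,392]])*s+[250,125]
M=plane(c,mag,76)[:,:2]; print("mag sides",[np.linalg.norm(M[i]-M[i-1]).round(1) for i in range(4)],"centre",M.mean(0))
cap=np.array([594.33,133.06]);
d=cap-M.mean(0);print("mag->cap",np.linalg.norm(d),"yaw",np.degrees(np.arctan2(d[1],d[0])))
hv=cv2.cvtColor(t["color"],cv2.COLOR_BGR2HSV)[...,2]
m=np.zeros_like(hv);m[225:280,228:264]=cv2.inRange(hv,0,75)[225:280,228:264]
k=max(cv2.findContours(m,0,1)[0],key=cv2.contourArea); b=cv2.minAreaRect(k);box=cv2.boxPoints(b);print(b)
T=plane(ct,box,12)[:,:2];print("top trough",T.round(1).tolist(),T.mean(0))
# whole bright+dark outline in wrist: deck/trough corners, same-edge pairs
deck=np.array([[71,38],[70,290],[476,55],[452,315],[330,60],[322,300]])*s+[250,125]
D=np.array([plane(c,[p],z)[0][:2] for p,z in zip(deck,(18,12,18,18,12,12))])
for i,j in((0,1),(2,3),(4,5)):
    v=D[j]-D[i];print("edge",np.linalg.norm(v).round(1),np.degrees(np.arctan2(v[1],v[0])).round(2))
v=D[2]-D[0];print("front",np.linalg.norm(v),np.degrees(np.arctan2(v[1],v[0]))-90)
T0=plane(c,[D0 for D0 in deck],12)[:,:2]; print(D.round(1).tolist())
E
```

```text
mag sides [np.float64(37.0), np.float64(42.4), np.float64(37.1), np.float64(39.5)] centre [540.9322849  152.44074261]
mag->cap 56.80606624367969 yaw -19.948405656242922
((247.5261688232422, 249.50924682617188), (16.19724464416504, 35.66721725463867), 19.44003677368164)
top trough [[480.7, 248.0], [574.1, 217.0], [559.3, 174.4], [466.2, 205.6]] [520.0806278  211.25633807]
edge 91.6 -18.66
edge 94.0 -18.17
edge 87.7 -16.57
front 143.05347136128637 -18.2416850775584
[[432.9, 117.9], [519.6, 88.6], [477.7, 253.7], [567.0, 224.4], [465.4, 204.1], [549.4, 179.1]]
```

Yaw is about -18.3° (four edges agree, plus the top view). The origin is about (542.8, 150.3), with cap, deck corners and trough edge agreeing within ~2 mm. Pressing now.

```bash
cat >> h.py <<'E'
YAW=np.radians(-18.3);O=np.array([542.8,150.3])
def w(x,y,z):
    c,s=np.cos(YAW),np.sin(YAW);return [O[0]+c*x-s*y,O[1]+s*x+c*y,z]
E
python3 - <<'E'
from h import *; from rig import *
q=quat(YAW)
manip.reach(w(56,0,125),q)
manip.line_to(w(56,0,98),feed=60)
f0=np.array(readout.state()["ft_force"])
for z in [92,80,72]+list(np.arange(70,62,-1)):
    manip.line_to(w(56,0,float(z)),feed=30)
    s=readout.state();F=np.array(s["ft_force"])-f0
    print(z,s["position"].round(1),F.round(1))
    if F[2]>16: break
manip.dwell(.3); print((np.array(readout.state()["ft_force"])-f0).round(1))
manip.line_to(w(56,0,150),feed=60)
manip.reach(w(0,-40,320),q); manip.dwell(.2)
s=readout.state(); f=optics.grab_frame("wrist"); cv2.imwrite("pics/w2.png",f["color"])
np.savez("w2.npz",**f,position=s["position"],ee_rot=s["ee_rot"]);print(s["clock"])
E
```

```text
92 [596.9 132.9  92.9] [-0.5  0.1  3.7]
80 [596.9 132.9  80.9] [2.4 0.4 4.6]
72 [596.9 132.8  72.9] [1.6 0.3 5.8]
70 [596.9 132.8  71.1] [2.3 0.6 6.4]
69 [596.9 132.8  70.2] [1.6 0.2 6.4]
68 [597.  132.9  69.3] [ 0.7 -0.1  6.8]
67 [596.9 132.9  68.3] [ 0.8 -0.   6.7]
66 [596.9 132.8  67.3] [0.3 0.1 6.6]
65 [597.  132.9  67.2] [-0.9 -0.1 10.9]
64 [597.1 132.9  67.2] [-3.7 -1.1 15.9]
63 [597.1 132.9  67.1] [-5.5 -0.9 21.1]
[-5.6 -0.9 20.8]
11.3917
```

View pics/w2.png

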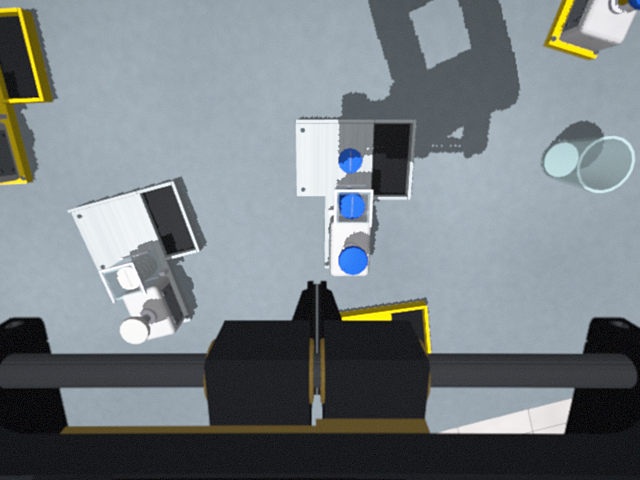

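The hard stop was reached at z 67.1 and 21 N. The picture shows one tablet on the deck at (350,160), the next one in the magazine at (352,206) and the cap up at (352,260). I'll locate the tablet and the trough edge, then push.

```bash
cat >> h.py <<'E'
def fr(P):
    c,s=np.cos(YAW),np.sin(YAW);return (np.atleast_2d(P)[:,:2]-O)@np.array([[c,-s],[s,c]])
E
python3 - <<'E'
from h import *
f=dict(np.load("w2.npz")); c=cam(f,f)
for b in blobs(f["color"],(100,120,60),(125,255,255),(325,140,375,280),30):
    u,r=cv2.minEnclosingCircle(b);print(np.round(u,1),r,{z:fr(plane(c,[u],z)).round(1).tolist()[0] for z in(22,52,95)})
hv=cv2.cvtColor(f["color"],cv2.COLOR_BGR2HSV)[...,2]
L=np.array([[368+np.flatnonzero(hv[r,368:405]<75)[0]-.5,r] for r in(130,140,150,170)]);print(L.tolist(),fr(plane(c,L,12)).round(1).tolist())
E
```

```text
[352.8 260.4] 14.6359281539917 {22: [80.2, 6.9], 52: [69.8, 3.9], 95: [54.8, -0.4]}
[350.5 204.5] 14.849342346191406 {22: [6.0, 1.9], 52: [0.4, -0.8], 95: [-7.7, -4.6]}
[350.  160.5] 12.175895690917969 {22: [-48.0, -0.1], 52: [-50.2, -2.7], 95: [-53.3, -6.3]}
[[373.5, 130.0], [373.5, 140.0], [372.5, 150.0], [372.5, 170.0]] [[-83.4, 28.2], [-71.7, 28.8], [-59.9, 28.1], [-35.7, 29.1]]
```

The tablet is at (-48.0,-0.1) and the trough edge at y 28–29, both matching the given dimensions. Pushing, with a look before the last few millimetres.

```bash
python3 - <<'E'
from h import *; from rig import *
q=quat(YAW)
manip.reach(w(-48,-44,80),q)
manip.line_to(w(-48,-44,15.5),feed=80)
manip.line_to(w(-48,10,15.5),feed=35)
s=readout.state();print(s["clock"],s["position"],fr([s["position"]]),s["ft_force"])
f=optics.grab_frame("wrist");np.savez("w3.npz",**f,position=s["position"],ee_rot=s["ee_rot"])
cv2.imwrite("pics/w3.png",f["color"])
E
```

```text
15.0583 [500.29326047 174.74950887  15.4500556 ] [[-48.03394282   9.86619109]] [-0.16485441 -0.21829372  0.69264883]
```

View pics/w3.png

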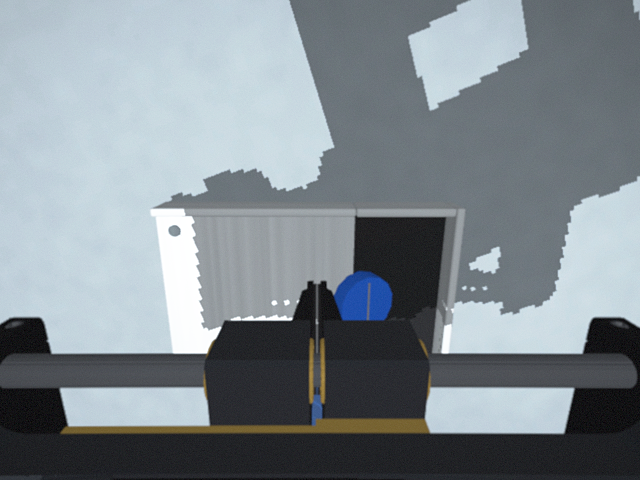

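The tablet (columns 335–392, row ~300) is against the finger and overhangs the trough edge (column 355). Its rear edge is about 10 mm short of the edge, so I'll push about 13 mm more.

```bash
python3 - <<'E'
from h import *; from rig import *
q=quat(YAW)
manip.line_to(w(-48,23.5,15.5),feed=25); manip.dwell(.2)
s=readout.state();print(s["ft_force"])
manip.line_to(w(-48,12,15.5),feed=60)
manip.line_to(w(-48,0,120),feed=100)
manip.reach(w(0,-40,320),q); manip.dwell(.2)
s=readout.state(); f=optics.grab_frame("wrist"); np.savez("w4.npz",**f,position=s["position"],ee_rot=s["ee_rot"])
c=cam(f,f)
for b in blobs(f["color"],(100,120,60),(125,255,255),(325,110,410,280),30):
    u,r=cv2.minEnclosingCircle(b);print(np.round(u,1),r,{z:fr(plane(c,[u],z)).round(1).tolist()[0] for z in(14,52,95)})
cv2.imwrite("pics/w4.png",cv2.resize(f["color"][90:300,260:450],None,fx=2.8,fy=2.8)); print(s["clock"])
E
```

```text
[-0.47389464  0.30572142 -0.20466779]Traceback (most recent call last):
  File "<stdin>", line 9, in <module>
  File "h.py", line 7, in cam
    W=np.eye(4);W[:3,:3]=R.from_quat(state["ee_rot"]).as_matrix();W[:3,3]=state["position"]
                                     ~~~~~^^^^^^^^^^
KeyError: 'ee_rot'
```

```bash
python3 - <<'E'
from h import *; from rig import readout
f=dict(np.load("w4.npz"));c=cam(f,f)
for b in blobs(f["color"],(100,120,60),(125,255,255),(325,110,410,280),30):
    u,r=cv2.minEnclosingCircle(b);print(np.round(u,1),r,cv2.fitEllipse(b)[1],{z:fr(plane(c,[u],z)).round(1).tolist()[0] for z in(14,52,95)})
cv2.imwrite("pics/w4.png",cv2.resize(f["color"][90:300,260:450],None,fx=2.8,fy=2.8)); print(readout.state()["clock"])
E
```

```text
[352.6 260.5] 14.646077156066895 (27.140506744384766, 28.27810287475586) {14: [82.9, 7.7], 52: [69.7, 3.9], 95: [54.6, -0.4]}
[350.  205.5] 14.534542083740234 (24.578908920288086, 26.826242446899414) {14: [8.5, 2.3], 52: [1.2, -1.1], 95: [-7.0, -4.9]}
[383.9 160.3] 13.32335376739502 (24.268997192382812, 25.84416389465332) {14: [-48.1, 42.7], 52: [-50.8, 36.0], 95: [-53.9, 28.6]}
18.6417
```

View pics/w4.png

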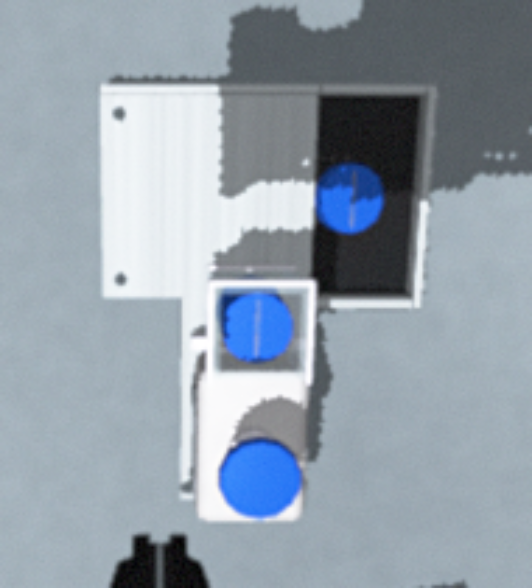

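The tablet is in the trough at about (-48, 42.7), the cap is up and the second tablet is in the magazine. But the rear rim is right at the deck edge (y 28), so it might be leaning on it. A further sweep at deck height passes over it if it's flat and pushes it in if it's leaning. Then a closer look.

```bash
python3 - <<'E'
from h import *; from rig import *
q=quat(YAW)
manip.reach(w(-48,5,80),q)
manip.line_to(w(-48,5,15.5),feed=100)
f0=np.array(readout.state()["ft_force"])
manip.line_to(w(-48,30,15.5),feed=25)
print((np.array(readout.state()["ft_force"])-f0).round(2))
manip.line_to(w(-48,12,15.5),feed=80)
manip.line_to(w(-48,5,120),feed=120)
manip.reach(w(20,48,185),q); manip.dwell(.3)
s=readout.state(); f=optics.grab_frame("wrist"); np.savez("w5.npz",**f,position=s["position"],ee_rot=s["ee_rot"])
c=cam(f,s); print(s["clock"])
for b in blobs(f["color"],(100,120,60),(125,255,255),(0,0,640,320),200):
    u,r=cv2.minEnclosingCircle(b);print(np.round(u,1),r,cv2.fitEllipse(b)[1],{z:fr(plane(c,[u],z)).round(1).tolist()[0] for z in(14,52,95)})
cv2.imwrite("pics/w5.png",f["color"])
E
```

```text
[ 0.58  0.13 -0.07]
23.7583
[253.8 293.2] 21.903663635253906 (41.304237365722656, 42.66383361816406) {14: [90.7, -14.6], 52: [73.5, -7.6], 95: [54.0, 0.3]}
[259.2 211.8] 20.865747451782227 (35.395198822021484, 38.0384521484375) {14: [9.0, -5.6], 52: [1.0, 0.3], 95: [-8.1, 7.1]}
[314.8 147.7] 17.830278396606445 (33.931434631347656, 34.85780715942383) {14: [-48.3, 45.7], 52: [-49.9, 45.9], 95: [-51.7, 46.1]}
```

View pics/w5.png

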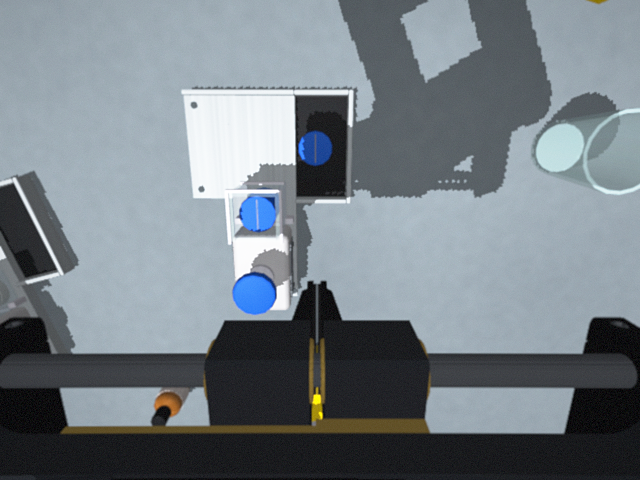

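Closer view: tablet at (315,148) with a dark strip between it and the deck edge (column 295). One zoomed crop to confirm it's clear and flat.

```bash
python3 - <<'E'
from h import *; from rig import *
f=dict(np.load("w5.npz"));c=cam(f,f);im=f["color"]
hv=cv2.cvtColor(im,cv2.COLOR_BGR2HSV)[...,2];L=[[285+np.flatnonzero(hv[r,285:340]<100)[0]-.5,r] for r in(115,125,180)]
print("edge",fr(plane(c,L,12)).round(1).tolist())
a=cv2.resize(im[85:210,285:360],None,fx=4.5,fy=4.5,interpolation=cv2.INTER_CUBIC)
s=optics.grab_frame("scene");cs=cam(s)
bs=blobs(s["color"],(105,120,40),(125,255,255),(300,180,400,260),10)
p=dict((i,0) for i in())
for b in bs:
    u=cen(b);x,e=tri(c,[314.8,147.7],cs,u);print("scene",u.round(1),cv2.contourArea(b),"tri with tablet",fr([x]).round(1),x[2].round(1),e[0].round(1))
b=cv2.resize(s["color"][185:265,300:380],None,fx=5.5,fy=5.5,interpolation=cv2.INTER_CUBIC)
h=max(len(a),len(b));o=np.zeros((h,a.shape[1]+b.shape[1],3),np.uint8);o[:len(a),:a.shape[1]]=a;o[:len(b),a.shape[1]:]=b
cv2.imwrite("pics/c5.png",o)
E
```

```text
edge [[-75.5, 29.1], [-67.3, 28.9], [-19.9, 28.2]]
scene [354.4 218. ] 262.5 tri with tablet [[-44.3  49.6]] -12.2 5.0
```

View pics/c5.png

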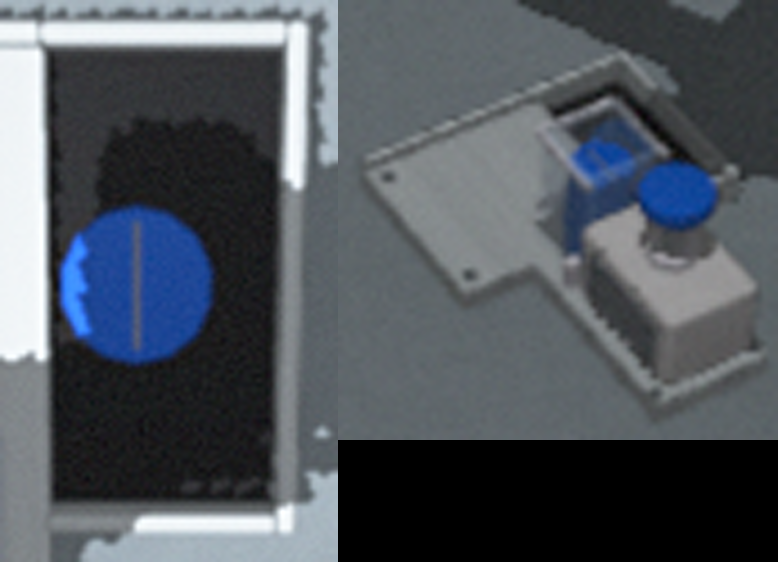

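The crop shows a round tablet with a clear dark gap of about 2 mm to the deck edge and nothing to lean on. The plunger is up, and the scene camera can't see the tablet behind the magazine. Handing in.

```bash
python3 -c "
from rig import *
print(readout.state()['clock']); hand_in()"
```

```text
23.8583
the job is handed in; nothing more can be done
```

I pressed the blue plunger once, and one blue tablet came out onto the deck. I then slid it sideways with the closed fingertips into the black trough and handed the job in at 23.9 s; `hand_in()` reports no verdict.

- **Press:** the cap met its hard stop at z 67.1 mm with 21 N, then came back up when released. The ejected tablet lay at (-48.0, -0.1) mm in the dispenser's frame.
- **Push:** after the first push the tablet measured y 42.7 mm, right at the deck edge, so it could have been leaning on it. I swept once more at deck height, and it then measured (-48.3, 45.7) mm.
- **Last checks:** the tablet looks round, with a gap of about 2 mm to the deck edge, so I take it to be flat. The cap is up, the second tablet is still in the magazine, and the gripper is clear of everything. The arm never went near the white dispenser, beaker, bottle or vial.
- **Checks that failed or disagreed:**
  - I could not measure the tablet's height in the trough, because the magazine hides it from the scene camera. The triangulation I tried was not valid.
  - An early wrist/top triangulation put the cap at z 81 mm instead of 95, because the fingertips partly hid the cap; the hard stop at 67.1 mm confirmed the given height.
  - The first trough-based origin from the top view was about 7 mm off the others. I set it aside because the cap, deck corners and trough edge agreed within about 2 mm.

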